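# Open the manuscript transit case by its pop-out T-handle

## Task

Open the aluminium transit case for the conservator: press the red release button, without forcing it, until the T-handle springs out, turn the handle clockwise a full half turn until it stops so that the lid unlatches, then swing the lid up to its stop and leave it standing open. Do not shift or knock over the weight, jar, bottle or brush around the case.

Things in the scene. Friction and masses are not known exactly. Their poses are not given: they have to be found in the camera images.
- hinge (a point): Aluminium transit case, 240 deep x 360 wide x 120 high, does not move. This point: middle of the lid's hinge line on the case's far edge, 95 above the bench, 25 below the lid's top. x points from the hinged edge away from the lid, so the latch edge is 240 along -x; y runs along the hinge; z up. Its axes stay still as the lid opens.
- handle_bar (a point): Centre of the T-handle's steel bar, 60 long x 13 wide x 13 high, on a 12 spindle, in the lid 185 from the hinge line. x along the bar (at first square to the hinge), z out of the lid. At first sunk flush in a black plate (126 x 48, top 3 above the lid), no room for fingers beside it; sprung out it rises 26, leaving 12 free under the bar. A light spring keeps it out.
- button: Red round release button, 26 across; origin: centre of its flat top, 62 from the spindle towards the hinge, 10 proud of the black plate; moves with it, z out of the lid. Stroke 9, spring 1.5 N at first to 5 N at the bottom plus about 1 N drag, then a hard stop. The catch lets the handle go somewhere between 5 and 8.5 of stroke: press by feel until it springs out; over 35 N breaks it.
- lid_front (a point): Middle of the lid's latch-side edge, at its top face: 240 from the hinge line, 55 from the spindle. The lid is a tray 25 deep with 3 skin. Axes move with the lid.
- handle_out (a joint): How far the T-handle has sprung out of the lid (m): 0 flush and caught, 0.026 fully out. It goes off by itself when the button is pressed far enough.
- handle_turn (a joint): Turn of the T-handle (rad): 0 as stowed, grows clockwise seen from above, firm stop at 3.14. Turns only when out; takes about 0.12 N m; stays where it is left. The latch under the lid lets go late, somewhere between 2.4 and 3.05, and catches again if turned back; at the stop it is always free.
- lid (a joint): Opening angle of the lid (rad): 0 shut, stop at 1.25, about the hinge line, latch edge rising. Stiff hinges hold it at any angle. Once unlatched it takes about 5 to 8 N up at the handle; still latched, it gives under 0.02 rad and then holds hard. The handle swings up with it; the bar may pivot between the fingers.
- weight_mid (a point): Bystander: centre of a loose leather-covered book weight, 85 x 50 x 40 high, 0.9 kg.
- jar_mid (a point): Bystander: centre of a loose glass jar with white cap, 60 across, 75 high.
- bottle_mid (a point): Bystander: centre of a loose white bottle with green cap, 58 across, 150 high.
- brush_grip (a point): Bystander: grip of a loose wooden-handled brush lying on the bench, about 200 long.

How it is judged:
By the outcome, as a careful person would: the job done as asked, in the order asked, and still so for the second after the job is handed in, with the robot touching nothing.
It also fails if it takes over 64 s, if anything falls off the work surface, if the arm or the gripper's body presses on something with over 40 N, if the wrist force passes 120 N, or if a joint passes its speed limit or range.

## Robot

A 6-joint arm with a two-finger parallel gripper is mounted at the origin on the work surface. World frame = base frame: x ahead of the robot, y to its left, z up, the work surface at z = 0. Lengths are in m, angles in degrees, forces in N, time in s.
With the tool pointing down it reaches from about 0.325 to 0.775 m from the base axis. Payload 5.5 kg.
Tool frame: the origin (TCP) lies at the very end of the fingers, on their centre line; the grasp point (between the pads) lies 19 mm behind it (manip.grasp_offset is the z of the grasp point in the tool frame, in m); z points along the fingers, y is the line along which they close (so a half turn about z gives the same grasp; the last joint's range is limited). The gripper opens to 88 mm and grips with 3 to 60 N. Pads are 20 mm wide; open, the fingers measure 115 mm over their backs; the gripper's body (75 mm by 178 mm) begins 61 mm behind the grasp point.
Start: joints at [66.366, 5.22, 70.514, -0, 104.267, -3.249], TCP at [0.209, 0.562, 0.19] pointing down, gripper open.
Joint ranges: [-164.24, 164.24], [-49.07, 125.15], [9.68, 141.18], [-86.29, 266.29], [3.28, 154.24], [-151.56, 151.56]. Speed limits (degrees/s): [147.25, 147.25, 172.46, 180, 180, 180].

## Interface

Orientations are given as [roll, pitch, yaw] about the fixed x, y, z axes, in that order (R = Rz(yaw) Ry(pitch) Rx(roll)).
In Python, from workcell import get_state, imaging, manip gives the robot as it stands.
- The arm moves only by the shell command python3 -m handwheel 'ROWS' [OPENING]. ROWS is JSON, a list of rows, each a list of 2 entries, a list of its own where there are three numbers: the shift along the world's x, y, z in m, then the turn, a rotation vector about the world's x, y, z in degrees. A call has 1 to 12 rows; each row is the pose to reach, as a shift and turn from the pose commanded when the call began; what a row does not reach only later rows make up. A row lasts 1/8 s, in which the tool goes at most 62.5 mm and 10.7 degrees, less where a joint would pass 70% of its speed; a pose out of reach is approached as far as the arm can. A call with a gripper value outside its range is refused whole. OPENING is the finger opening in m, from 0 to 0.0878, set as the call begins (- or left out, the last holds). The fingers move at their own pace and stop on an object; the grip force is fixed at half the most. Time passes only in rows, so rows that repeat a pose let the fingers close. It gives the time, the measured TCP pose, the force, the opening and the grip force at its end, in the units of the state.
- get_state(): the state, without advancing time (a new reading comes with each control period).
- imaging.camera(name): name is "scene" or "top"; returns (picture, depth): 480x640x3 uint8, red, green, blue; 480x640 float32, m along the optical axis (not along the pixel's ray), 0 where there is no reading.
- imaging.camera_info(name): a dict with "fx", "fy", "cx", "cy" (pixels), "camera_from_world" (4x4, takes a point from world to camera coordinates). Camera axes: x right, y down, z forward; pixel columns grow to the right and rows downward; lengths in m; the calibration is good to about 2 mm. A picture is of the moment at which its call begins. camera_info takes no time and is no camera call.
- manip.finish_job(): hands the job in; it is judged then, once.
The state is a dict: "time": time; "joints": joint angles; "qd": joint speeds; "joint_efforts": joint torques, N m; "position": TCP position; "tool_rot": TCP orientation; "ft_force": force on the tool from outside, world axes, zero at the start; "torque": the same for the moment, N m; "opening": opening from 0.0 (shut) to 1.0 (fully open); "gripper_force": force on a finger pad.
Only numpy, scipy, OpenCV 4.12 (cv2) and the standard library are available. Lean on these libraries where they do the work, as an engineer would, in place of code of your own. Each camera call takes 0.05 s, during which the arm holds its last target. There are 200 camera calls.

## Working session

There is one attempt and no reset: what is moved stays moved. The work goes in short steps, Python scripts to look and compute and a shell command to move; the robot and the scene stay as the last step left them, time stands still between calls to the robot, and variables do not carry over. Pictures are saved under pics/ and viewed, at most 10 in all, crops included, and the job is handed in when it is done.

```bash
mkdir -p pics
cat > h.py <<'E'
import numpy as np, cv2
from workcell import get_state, imaging, manip
def shot(n):
    p,d=imaging.camera(n); i=imaging.camera_info(n); return p,d,i
def pts(d,i):
    v,u=np.mgrid[:480,:640]; c=np.stack([(u-i['cx'])/i['fx']*d,(v-i['cy'])/i['fy']*d,d,np.ones_like(d)],-1)
    return (c@np.linalg.inv(np.array(i['camera_from_world'])).T)[...,:3]
def red(p):
    h=cv2.cvtColor(p,cv2.COLOR_RGB2HSV); return ((h[...,0]<8)|(h[...,0]>172))&(h[...,1]>140)&(h[...,2]>80)
E
python3 - <<'E'
from h import *
for n in("scene","top"):
    p,d,i=shot(n); cv2.imwrite(f'pics/{n}0.png',p[...,::-1]); np.savez(f'{n}0.npz',p=p,d=d)
    P=pts(d,i); m=red(p)
    nn,l,s,c=cv2.connectedComponentsWithStats(m.astype('uint8'))
    for k in range(1,nn):
        if s[k,4]>30: print(n,s[k],c[k],np.median(P[(l==k)&(d>0)],0))
print(get_state())
E
```

```text
scene [268 251  12  11 104] [273.67307692 255.76923077] [ 0.55858755 -0.07445733  0.13208321]
top [352 256  10  10  81] [356.2962963  260.34567901] [ 0.5585629  -0.0755375   0.13167718]
{'time': 0.1, 'joints': array([ 6.63664299e+01,  5.25774151e+00,  7.05747486e+01, -1.14552423e-03,
        1.04266612e+02, -3.24994992e+00]), 'qd': array([-0.02915848, -0.02451135, -0.23155797, -0.09031091,  0.00374157,
        0.01585457]), 'joint_efforts': array([ 2.93044934e-03, -4.47853482e+01, -4.07574534e+01,  7.01287156e-02,
        2.82231497e-02, -1.53668948e-04]), 'position': array([0.20887368, 0.56212412, 0.18863329]), 'tool_rot': array([-1.79900995e+02, -4.50936883e-03,  1.59616095e+02]), 'ft_force': array([-0.32539053, -0.27613397,  0.17446923]), 'torque': array([ 0.02438049, -0.02443158, -0.05177574]), 'gripper_force': 0.0, 'opening': 1.0033878222781045}
```

View pics/scene0.png

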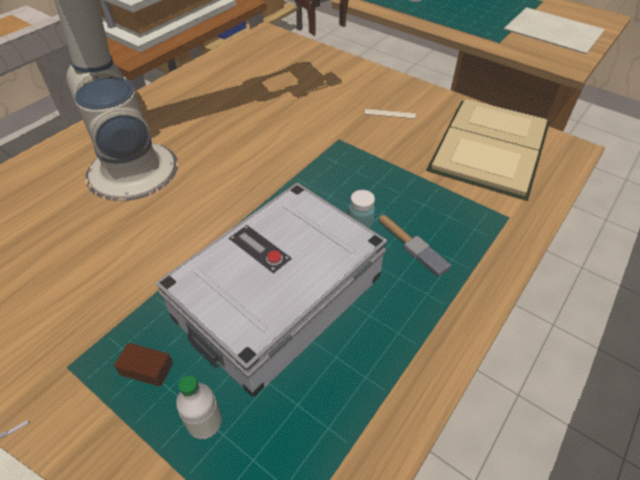

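View pics/top0.png

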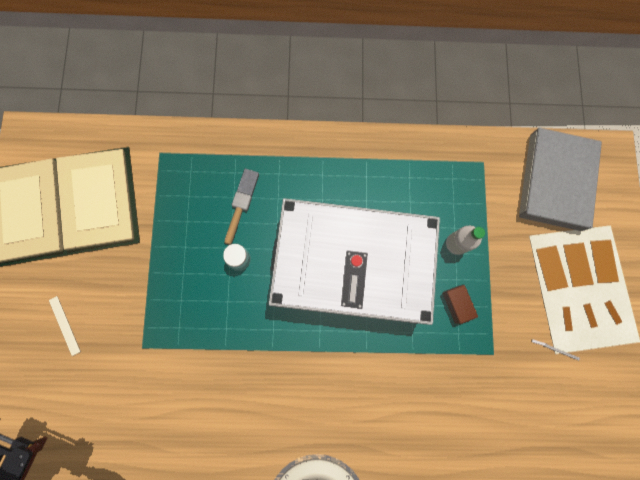

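The scene shows the case with its latch edge facing the robot. In the top view the button is at (356,260), the bar at (353,289), the bottle at (465,240), the weight at (460,305) and the jar at (235,258). Next I measure the case pose.

Run:
```python
from h import *
for n in("top","scene"):
    z=np.load(n+'0.npz'); p,d=z['p'],z['d']; i=imaging.camera_info(n); P=pts(d,i)
    m=(abs(P[...,2]-.12)<.008)&(P[...,0]>.35)&(P[...,0]<.75)&(abs(P[...,1])<.33)&(d>0)
    nn,l,s,c=cv2.connectedComponentsWithStats(m.astype('uint8')); k=1+s[1:,4].argmax()
    (cx,cy),(w,h),a=cv2.minAreaRect((P[l==k][:,:2]*1000).astype('float32'))
    print(n,'lid',cx,cy,w,h,a,np.median(P[l==k][:,2]))
    g=p.astype(int).max(-1)
    # dark plate within lid
    R=np.hypot(P[...,0]-.52,P[...,1]+.07)<.13
    dk=R&(g<90)&(P[...,2]>.11)
    dk=cv2.morphologyEx(dk.astype('uint8'),cv2.MORPH_CLOSE,np.ones((7,7)))
    nn,l,s,c=cv2.connectedComponentsWithStats(dk);k=1+s[1:,4].argmax()
    print('plate',cv2.minAreaRect((P[l==k][:,:2]*1000).astype('float32')))
    b=(l==k)&(g>110)&~red(p); b=cv2.morphologyEx(b.astype('uint8'),cv2.MORPH_OPEN,np.ones((2,2)))
    nn,l,s,c=cv2.connectedComponentsWithStats(b);k=1+s[1:,4].argmax()
    print('bar',s[k],c[k],P[l==k].mean(0),cv2.minAreaRect((P[l==k][:,:2]*1000).astype('float32')))
    for nm,q in dict(bottle=(-.25,0.59),weight=(-.25,.49),jar=(.13,.56)).items():
        r=(np.hypot(P[...,1]-q[0],P[...,0]-q[1])<.07)&(P[...,2]>.02)&~m&(d>0)
        r&=abs(P[...,1]+.07)>.15
        if r.any(): print(nm,P[r].min(0),P[r].max(0))
```

```text
top lid 562.23779296875 -76.77999877929688 366.6903076171875 246.57203674316406 84.40525817871094 0.11907469608693205
plate ((473.6907958984375, -44.65208435058594), (84.69921875, 174.0853271484375), 55.5675163269043)Traceback (most recent call last):
  File "<stdin>", line 16, in <module>
ValueError: attempt to get argmax of an empty sequence
```

Lid centre (0.562, -0.077), yaw about -5.7°, and the button height of 0.132 fits the 0.133 expected. That puts the spindle near (0.497, -0.070). I go above the button with closed fingers at tool yaw 174.4, so J6 starts near -92° and leaves room for the half turn.

```bash
python3 -m handwheel '[[[0.03,-0.05,0.03],[0,0,2]],[[0.06,-0.10,0.03],[0,0,4]],[[0.09,-0.16,0.03],[0,0,6]],[[0.12,-0.21,0.03],[0,0,8]],[[0.15,-0.26,0.03],[0,0,10]],[[0.18,-0.32,0.03],[0,0,12]],[[0.21,-0.37,0.03],[0,0,14.8]],[[0.24,-0.43,0.03],[0,0,14.8]],[[0.27,-0.48,0.03],[0,0,14.8]],[[0.30,-0.54,0.03],[0,0,14.8]],[[0.33,-0.59,0.03],[0,0,14.8]],[[0.35,-0.638,0.03],[0,0,14.8]]]' 0
python3 - <<'E'
from h import *
s=get_state(); print(s['position'],s['tool_rot'],s['joints'].round(1),s['ft_force'])
E
```

```text
time: 1.6
position: [0.5596, -0.0777, 0.2187]
tool_rot: [180.0, -0.1, 174.4]
ft_force: [0.4, -0.1, 0.1]
opening: 0.001
gripper_force: 0.0
[ 0.5596082  -0.07774651  0.21868014] [ 1.79988187e+02 -6.88533144e-02  1.74373101e+02] [-11.4   0.3  72.6   0.  107.1 -95.7] [ 0.4229968  -0.09633942  0.14612454]
```

```bash
python3 -m handwheel '[[[0,0,-0.03],[0,0,0]],[[0,0,-0.06],[0,0,0]],[[0,0,-0.075],[0,0,0]],[[0,0,-0.081],[0,0,0]],[[0,0,-0.081],[0,0,0]]]'; python3 -m handwheel '[[[0,0,-0.002],[0,0,0]],[[0,0,-0.004],[0,0,0]],[[0,0,-0.006],[0,0,0]],[[0,0,-0.008],[0,0,0]],[[0,0,-0.008],[0,0,0]]]'
```

```text
time: 2.22
position: [0.5592, -0.0754, 0.1392]
tool_rot: [-180.0, 0.0, 174.4]
ft_force: [0.1, 0.3, -0.3]
opening: 0.006
gripper_force: 0.0
time: 2.85
position: [0.5589, -0.0756, 0.1304]
tool_rot: [180.0, -0.0, 174.4]
ft_force: [-0.8, -0.2, -0.2]
opening: 0.005
gripper_force: 0.0
```

```bash
cat > chk.py <<'E'
import sys
from h import *
p,d,i=shot("top"); s=get_state(); print(s['position'].round(4),s['ft_force'].round(1))
P=pts(d,i); u,v=353,289
print('bar z',np.nanmax(np.where(d>0,P[...,2],0)[276:302,347:360],1).round(3))
E
python3 -m handwheel '[[[0,0,-0.001],[0,0,0]],[[0,0,-0.002],[0,0,0]],[[0,0,-0.002],[0,0,0]]]'; python3 chk.py;  python3 -m handwheel '[[[0,0,-0.001],[0,0,0]],[[0,0,-0.002],[0,0,0]],[[0,0,-0.002],[0,0,0]]]'; python3 chk.py
```

```text
time: 3.22
position: [0.559, -0.0756, 0.1285]
tool_rot: [180.0, -0.0, 174.4]
ft_force: [-0.0, -0.0, 0.4]
opening: 0.002
gripper_force: 0.0
[ 0.559  -0.0756  0.1286] [-0.5  0.4 -0.7]
bar z [0.504 0.499 0.125 0.123 0.124 0.126 0.123 0.126 0.124 0.125 0.124 0.124
 0.125 0.123 0.124 0.124 0.127 0.124 0.124 0.125 0.124 0.125 0.124 0.123
 0.124 0.124]
time: 3.65
position: [0.5589, -0.0755, 0.1265]
tool_rot: [180.0, -0.0, 174.4]
ft_force: [-0.1, 0.1, -0.8]
opening: 0.004
gripper_force: 0.0
[ 0.559  -0.0756  0.1266] [0.2 0.3 0.7]
bar z [0.499 0.499 0.123 0.123 0.124 0.125 0.125 0.126 0.125 0.123 0.126 0.123
 0.126 0.125 0.123 0.123 0.124 0.123 0.125 0.125 0.125 0.124 0.124 0.124
 0.125 0.123]
```

Run:
```python
from h import *
p,d,i=shot("scene"); cv2.imwrite('pics/s1.png',cv2.resize(p[190:310,190:350,::-1],(800,600),interpolation=cv2.INTER_CUBIC))
M=np.array(i['camera_from_world'])
for q in([.559,-.0755,.1265],[.559,-.0755,.133]):
    c=M@np.append(q,1); print((i['fx']*c[0]/c[2]+i['cx']-190)*5,(i['fy']*c[1]/c[2]+i['cy']-190)*5)
```

```text
419.28327354927603 340.2263174102299
418.14257765820685 329.1541064847465
```

View pics/s1.png

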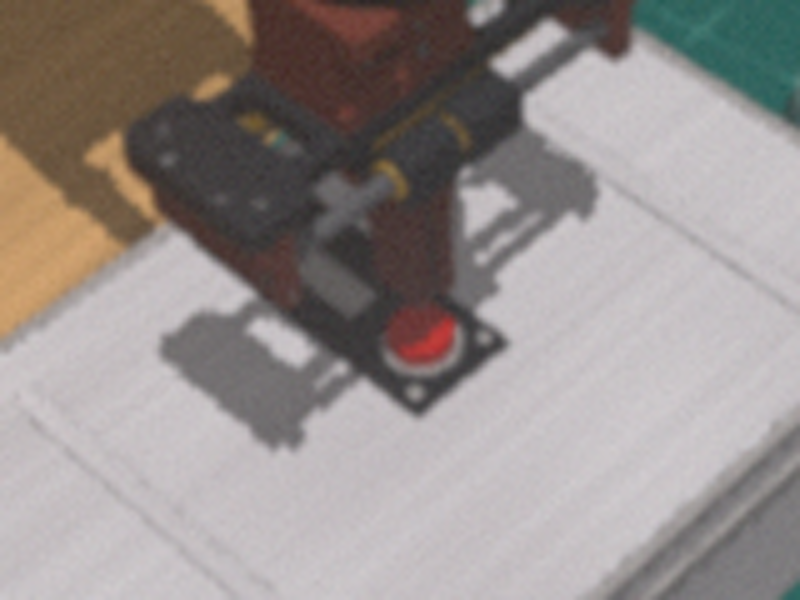

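The finger end at (420,305) seems short of the button top at (422,335). I check its true location with depth.

Run:
```python
from h import *
p,d,i=shot("scene"); P=pts(d,i)
for v in range(238,266): print(v,[tuple((P[v,u]*1000).round().astype(int)) for u in(268,272,275,278)], p[v,274])
p,d,i=shot("top"); P=pts(d,i); m=(P[...,2]>.15)&(P[...,2]<.2)&(np.hypot(P[...,0]-.56,P[...,1]+.076)<.08)
print(P[m].min(0),P[m].max(0))
```

```text
238 [(np.int64(561), np.int64(-87), np.int64(195)), (np.int64(568), np.int64(-84), np.int64(197)), (np.int64(568), np.int64(-77), np.int64(191)), (np.int64(571), np.int64(-73), np.int64(189))] [71 58 55]
239 [(np.int64(559), np.int64(-85), np.int64(189)), (np.int64(568), np.int64(-84), np.int64(194)), (np.int64(569), np.int64(-78), np.int64(190)), (np.int64(571), np.int64(-73), np.int64(186))] [75 60 58]
240 [(np.int64(557), np.int64(-84), np.int64(184)), (np.int64(569), np.int64(-85), np.int64(193)), (np.int64(568), np.int64(-77), np.int64(185)), (np.int64(571), np.int64(-73), np.int64(183))] [75 58 58]
241 [(np.int64(558), np.int64(-85), np.int64(182)), (np.int64(569), np.int64(-86), np.int64(191)), (np.int64(570), np.int64(-80), np.int64(187)), (np.int64(570), np.int64(-71), np.int64(179))] [75 56 57]
242 [(np.int64(558), np.int64(-85), np.int64(180)), (np.int64(568), np.int64(-85), np.int64(188)), (np.int64(569), np.int64(-79), np.int64(182)), (np.int64(571), np.int64(-73), np.int64(178))] [76 61 60]
243 [(np.int64(558), np.int64(-85), np.int64(177)), (np.int64(568), np.int64(-85
[... 4172 characters left out ...]
125)), (np.int64(573), np.int64(-80), np.int64(127))] [142 113 110]
264 [(np.int64(558), np.int64(-91), np.int64(123)), (np.int64(564), np.int64(-87), np.int64(125)), (np.int64(569), np.int64(-84), np.int64(125)), (np.int64(572), np.int64(-79), np.int64(122))] [133 127 128]
265 [(np.int64(558), np.int64(-92), np.int64(122)), (np.int64(564), np.int64(-87), np.int64(121)), (np.int64(569), np.int64(-84), np.int64(122)), (np.int64(574), np.int64(-82), np.int64(124))] [97 94 95]Traceback (most recent call last):
  File "<stdin>", line 5, in <module>
    return umr_minimum(a, axis, None, out, keepdims, initial, where)
ValueError: zero-size array to reduction operation minimum which has no identity
```

Depth puts the finger's lower end at z≈0.160, though the reported TCP is 0.1266. XY agrees, so the real fingertips are about 33 mm higher than reported. I continue down by feel.

```bash
python3 -m handwheel '[[[0,0,-0.008],[0,0,0]],[[0,0,-0.016],[0,0,0]],[[0,0,-0.02],[0,0,0]],[[0,0,-0.02],[0,0,0]]]'|grep -E 'pos|ft_';python3 -m handwheel '[[[0,0,-0.002],[0,0,0]],[[0,0,-0.003],[0,0,0]],[[0,0,-0.003],[0,0,0]]]'|grep -E 'pos|ft_'
python3 - <<'E'
from h import *
p,d,i=shot("scene"); P=pts(d,i)
for v in range(246,266,1): print(v,[(P[v,u]*1000).round().astype(int).tolist() for u in(271,275)])
E
```

```text
position: [0.5587, -0.0755, 0.1059]
ft_force: [0.7, -0.7, 0.3]
position: [0.5591, -0.0756, 0.1037]
ft_force: [0.9, -0.7, -0.1]
246 [[568, -88, 179], [570, -80, 173]]
247 [[566, -87, 174], [569, -80, 170]]
248 [[565, -86, 169], [570, -81, 168]]
249 [[565, -86, 166], [570, -81, 165]]
250 [[564, -85, 162], [570, -81, 163]]
251 [[564, -85, 160], [568, -80, 158]]
252 [[562, -84, 154], [570, -82, 158]]
253 [[561, -84, 151], [569, -81, 153]]
254 [[562, -85, 150], [569, -81, 151]]
255 [[562, -85, 146], [571, -83, 152]]
256 [[562, -85, 143], [569, -82, 146]]
257 [[561, -85, 140], [570, -83, 145]]
258 [[558, -82, 133], [569, -82, 140]]
259 [[560, -84, 133], [570, -84, 140]]
260 [[561, -85, 132], [570, -84, 137]]
261 [[562, -87, 131], [569, -83, 133]]
262 [[562, -87, 128], [567, -82, 127]]
263 [[563, -88, 127], [567, -82, 125]]
264 [[563, -89, 125], [568, -83, 124]]
265 [[562, -88, 120], [569, -85, 123]]
```

```bash
for k in 1 2 3; do python3 -m handwheel '[[[0,0,-0.001],[0,0,0]],[[0,0,-0.002],[0,0,0]],[[0,0,-0.002],[0,0,0]]]'|grep -E 'pos|ft_'; done; python3 chk.py
```

```text
position: [0.5589, -0.0756, 0.1015]
ft_force: [0.1, 0.0, -0.5]
position: [0.559, -0.0756, 0.1001]
ft_force: [-1.3, 1.3, 3.1]
position: [0.559, -0.0756, 0.0986]
ft_force: [-1.7, 0.2, 6.0]
[ 0.559  -0.0756  0.0985] [-2.8  0.   5.6]
bar z [0.123 0.123 0.125 0.123 0.124 0.124 0.123 0.123 0.122 0.124 0.124 0.124
 0.123 0.123 0.124 0.125 0.124 0.123 0.126 0.123 0.124 0.125 0.123 0.123
 0.125 0.124]
```

Contact came at reported z≈0.101, so true height is reported plus 0.032. Now 1 mm steps with a check after each.

```bash
for k in 1 2 ; do python3 -m handwheel '[[[0,0,-0.001],[0,0,0]],[[0,0,-0.001],[0,0,0]]]'|grep -E 'pos|ft_'; python3 chk.py|tail -3; done
```

```text
position: [0.559, -0.0756, 0.0977]
ft_force: [-2.9, 0.4, 6.3]
bar z [0.124 0.124 0.125 0.122 0.125 0.123 0.123 0.124 0.125 0.125 0.124 0.125
 0.125 0.123 0.123 0.125 0.127 0.123 0.124 0.124 0.123 0.124 0.123 0.123
 0.123 0.124]
position: [0.559, -0.0756, 0.0967]
ft_force: [-2.9, 0.3, 5.9]
bar z [0.123 0.125 0.123 0.124 0.124 0.126 0.124 0.124 0.125 0.124 0.124 0.124
 0.123 0.122 0.125 0.124 0.124 0.124 0.125 0.124 0.124 0.123 0.125 0.125
 0.123 0.123]
```

```bash
for k in 1 2 ; do python3 -m handwheel '[[[0,0,-0.001],[0,0,0]],[[0,0,-0.001],[0,0,0]]]'|grep -E 'pos|ft_'; python3 chk.py|tail -3; done
```

```text
position: [0.559, -0.0756, 0.0957]
ft_force: [-2.6, 0.2, 6.4]
bar z [0.123 0.123 0.124 0.127 0.123 0.126 0.123 0.128 0.124 0.123 0.124 0.124
 0.124 0.124 0.124 0.125 0.122 0.123 0.125 0.124 0.125 0.125 0.123 0.123
 0.124 0.124]
position: [0.5591, -0.0756, 0.0941]
ft_force: [-0.3, 1.4, 3.5]
bar z [0.148 0.15  0.148 0.149 0.148 0.147 0.15  0.149 0.149 0.149 0.148 0.148
 0.147 0.149 0.149 0.149 0.148 0.149 0.149 0.149 0.149 0.147 0.149 0.148
 0.147 0.147]
```

The handle sprung out: the bar top is at 0.149. I rise, move over the bar and open, then measure the bar and the open fingers.

```bash
python3 -m handwheel '[[[0,0,0.02],[0,0,0]],[[0,0,0.05],[0,0,0]],[[-0.03,0.003,0.065],[0,0,0]],[[-0.062,0.006,0.065],[0,0,0]],[[-0.062,0.006,0.065],[0,0,0]],[[-0.062,0.006,0.065],[0,0,0]]]' 0.06
python3 - <<'E'
from h import *
p,d,i=shot("scene"); P=pts(d,i); cv2.imwrite('pics/s2.png',cv2.resize(p[190:310,190:350,::-1],(800,600),interpolation=cv2.INTER_CUBIC))
m=(P[...,2]>.138)&(P[...,2]<.155)&(np.hypot(P[...,0]-.497,P[...,1]+.07)<.045)&(d>0)
print(m.sum(),P[m].mean(0),cv2.minAreaRect((P[m][:,:2]*1000).astype('float32')))
q=(P[...,2]>.152)&(P[...,2]<.3)&(np.hypot(P[...,0]-.497,P[...,1]+.07)<.07)&(d>0)
Q=P[q]; r=Q[np.argsort(Q[:,2])[:12]]; print(r.round(3))
E
```

```text
time: 7.9
position: [0.4976, -0.0697, 0.1591]
tool_rot: [-180.0, 0.1, 174.4]
ft_force: [0.1, 0.4, 0.0]
opening: 0.646
gripper_force: 0.0
222 [ 0.49962939 -0.07080319  0.14549135] ((496.5113830566406, -68.86973571777344), (15.441940307617188, 60.97745132446289), 85.61581420898438)
[[ 0.511 -0.038  0.191]
 [ 0.498 -0.041  0.191]
 [ 0.503 -0.041  0.192]
 [ 0.505 -0.106  0.192]
 [ 0.491 -0.041  0.192]
 [ 0.5   -0.106  0.192]
 [ 0.507 -0.042  0.193]
 [ 0.51  -0.043  0.193]
 [ 0.512 -0.036  0.193]
 [ 0.505 -0.101  0.193]
 [ 0.509 -0.041  0.193]
 [ 0.503 -0.04   0.193]]
```

View pics/s2.png

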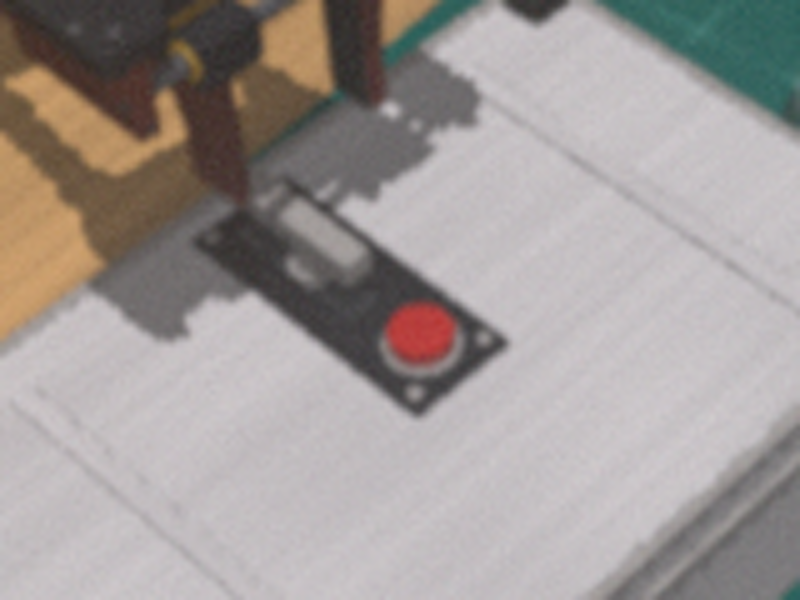

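The handle is out, with the bar at about (0.4965, -0.069) lying between the fingers and the tips at z≈0.191. The 32 mm offset holds. I descend and close.

```bash
python3 -m handwheel '[[[0,0,-0.03],[0,0,0]],[[0,0,-0.052],[0,0,0]],[[0,0,-0.061],[0,0,0]],[[0,0,-0.061],[0,0,0]]]'; python3 -m handwheel '[[[0,0,0],[0,0,0]],[[0,0,0],[0,0,0]],[[0,0,0],[0,0,0]],[[0,0,0],[0,0,0]],[[0,0,0],[0,0,0]],[[0,0,0],[0,0,0]]]' 0
```

```text
time: 8.45
position: [0.497, -0.0695, 0.0971]
tool_rot: [180.0, -0.1, 174.4]
ft_force: [0.2, 0.4, 0.9]
opening: 0.68
gripper_force: 0.0
time: 9.2
position: [0.4971, -0.069, 0.0977]
tool_rot: [179.9, 0.0, 174.4]
ft_force: [0.3, 3.7, 1.1]
opening: 0.144
gripper_force: 30.0
```

Gripped at 12.7 mm. Turning clockwise, first quarter.

```bash
python3 -m handwheel '[[[0,0,0],[0,0,-8]],[[0,0,0],[0,0,-16]],[[0,0,0],[0,0,-24]],[[0,0,0],[0,0,-32]],[[0,0,0],[0,0,-40]],[[0,0,0],[0,0,-48]],[[0,0,0],[0,0,-56]],[[0,0,0],[0,0,-64]],[[0,0,0],[0,0,-72]],[[0,0,0],[0,0,-80]],[[0,0,0],[0,0,-88]],[[0,0,0],[0,0,-90]]]';python3 -c "from h import *;print(get_state()['torque'].round(2))"
```

```text
time: 10.7
position: [0.4963, -0.0696, 0.0977]
tool_rot: [-179.9, 0.0, 84.4]
ft_force: [-4.5, 1.4, 2.2]
opening: 0.146
gripper_force: 30.0
[0.13 0.89 0.16]
```

```bash
python3 -m handwheel '[[[0,0,0],[0,0,-8]],[[0,0,0],[0,0,-16]],[[0,0,0],[0,0,-24]],[[0,0,0],[0,0,-32]],[[0,0,0],[0,0,-40]],[[0,0,0],[0,0,-48]],[[0,0,0],[0,0,-56]],[[0,0,0],[0,0,-64]],[[0,0,0],[0,0,-72]],[[0,0,0],[0,0,-80]],[[0,0,0],[0,0,-85]],[[0,0,0],[0,0,-85]]]';python3 -c "from h import *;print(get_state()['torque'].round(2))"; python3 -m handwheel '[[[0,0,0],[0,0,-3]],[[0,0,0],[0,0,-5]],[[0,0,0],[0,0,-7]],[[0,0,0],[0,0,-7]]]';python3 -c "from h import *;print(get_state()['torque'].round(2))"
```

```text
time: 12.2
position: [0.4958, -0.0688, 0.0976]
tool_rot: [-179.9, 0.2, -0.5]
ft_force: [-5.8, 3.1, 3.4]
opening: 0.148
gripper_force: 30.0
[ 0.65  1.22 -0.01]
time: 12.7
position: [0.4959, -0.0688, 0.0976]
tool_rot: [-179.9, 0.2, -7.4]
ft_force: [-6.2, 3.2, 3.6]
opening: 0.146
gripper_force: 30.2
[0.59 1.16 0.41]
```

```bash
python3 -m handwheel '[[[0,0,0],[0,0,-2]],[[0,0,0],[0,0,-4]],[[0,0,0],[0,0,-4]]]';python3 -c "from h import *;print(get_state()['torque'].round(2))"
```

```text
time: 13.08
position: [0.4961, -0.0688, 0.0977]
tool_rot: [-180.0, 0.1, -11.4]
ft_force: [-5.3, 3.0, 3.5]
opening: 0.152
gripper_force: 31.1
[0.54 1.02 0.69]
```

Torque is rising against the stop (182° or more commanded), so the handle is fully turned. Next I work out the lid arc, with a slight tool tilt (0.28 of the lid angle) and allowing for the tip offset.

Run:
```python
import numpy as np
u=np.array([.995,-.098])
def f(t):
    a=.28*t; r=np.radians(t); q=np.radians(a)
    dx=185*(1-np.cos(r))+47.5*np.sin(r)-45*np.sin(q); dz=185*np.sin(r)-47.5*(1-np.cos(r))+45*(1-np.cos(q))
    return np.array([*(dx*u),dz]),a*np.array([.098,.995])
for b,l in((0,[3,6,10,14,18,24]),(24,[29,34,39,44,50]),(50,[55,60,65,70,73])):
    for t in l: print(b,t,((f(t)[0]-f(b)[0])/1000).round(4),(f(t)[1]-f(b)[1]).round(1))
```

```text
0 3 [ 0.0021 -0.0002  0.0096] [0.1 0.8]
0 6 [ 0.0046 -0.0005  0.0191] [0.2 1.7]
0 10 [ 0.0088 -0.0009  0.0315] [0.3 2.8]
0 14 [ 0.0138 -0.0014  0.0434] [0.4 3.9]
0 18 [ 0.0197 -0.0019  0.055 ] [0.5 5. ]
0 24 [ 0.0299 -0.0029  0.0714] [0.7 6.7]
24 29 [ 0.0098 -0.001   0.0127] [0.1 1.4]
24 34 [ 0.0206 -0.002   0.0245] [0.3 2.8]
24 39 [ 0.0324 -0.0032  0.0352] [0.4 4.2]
24 44 [ 0.045  -0.0044  0.0448] [0.5 5.6]
24 50 [ 0.0612 -0.006   0.0546] [0.7 7.2]
50 55 [ 0.0142 -0.0014  0.0068] [0.1 1.4]
50 60 [ 0.0289 -0.0028  0.0123] [0.3 2.8]
50 65 [ 0.044  -0.0043  0.0164] [0.4 4.2]
50 70 [ 0.0594 -0.0058  0.0191] [0.5 5.6]
50 73 [ 0.0687 -0.0068  0.02  ] [0.6 6.4]
```

```bash
python3 -m handwheel '[[[0.0005,0,0.0025],[0,0,0]],[[0.001,0,0.005],[0,0,0]],[[0.001,0,0.005],[0,0,0]]]'; python3 -m handwheel '[[[0.001,0,0.0045],[0.1,0.8,1]],[[0.001,0,0.0045],[0.1,0.8,1]]]'|grep -E "pos|ft"
```

```text
time: 13.45
position: [0.4968, -0.069, 0.1016]
tool_rot: [-180.0, 0.2, -11.5]
ft_force: [-4.6, 3.1, -2.6]
opening: 0.153
gripper_force: 31.2
position: [0.4974, -0.0691, 0.1061]
ft_force: [-6.8, 2.3, -1.9]
```

```bash
python3 -m handwheel '[[[0.0025,-0.0003,0.0095],[0.1,0.9,1]],[[0.0067,-0.0007,0.022],[0.2,2,2]],[[0.0117,-0.0012,0.034],[0.3,3.1,2]],[[0.0176,-0.0017,0.0455],[0.4,4.2,2]],[[0.0278,-0.0027,0.062],[0.6,5.9,2]],[[0.0278,-0.0027,0.062],[0.6,5.9,2]]]'
python3 - <<'E'
from h import *
p,d,i=shot("scene"); cv2.imwrite('pics/s3.png',cv2.resize(p[100:400,130:430,::-1],(600,600),interpolation=cv2.INTER_CUBIC))
E
```

```text
time: 14.45
position: [0.5274, -0.0721, 0.1695]
tool_rot: [179.6, 6.7, -8.5]
ft_force: [-2.9, 2.7, 2.3]
opening: 0.146
gripper_force: 30.0
```

View pics/s3.png

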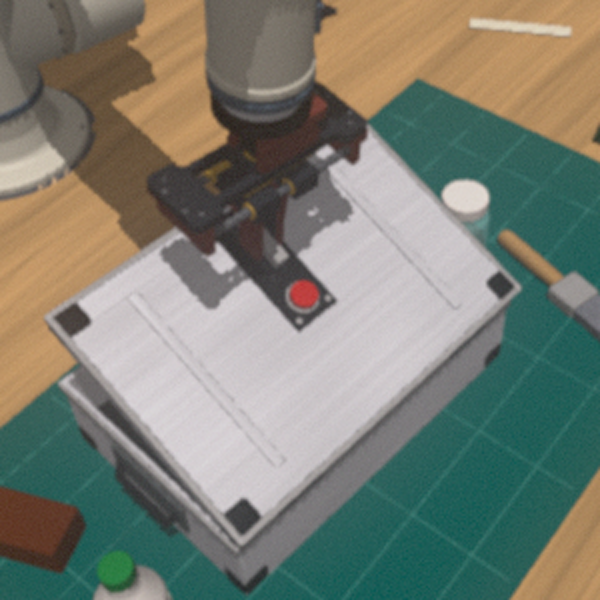

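The lid is lifting and the handle is holding. Before opening further I check how far the gripper body stands from the real fingertips, because the lid edge will swing past it.

Run:
```python
from h import *
from scipy.spatial.transform import Rotation as R
s=get_state(); Rm=R.from_euler('xyz',s['tool_rot'],degrees=True).as_matrix()
for n in("scene","top"):
    p,d,i=shot(n); P=pts(d,i); Q=((P-s['position'])@Rm)[d>0]*1000
    for lo in range(-200,-30,10):
        q=Q[(Q[:,2]>=lo)&(Q[:,2]<lo+10)&(abs(Q[:,0])<60)&(abs(Q[:,1])<110)]
        if len(q): print(n,lo,len(q),np.percentile(q,[2,98],axis=0)[:,:2].round().tolist())
```

```text
scene -200 96 [[24.0, -37.0], [33.0, 17.0]]
scene -190 30 [[16.0, 8.0], [23.0, 18.0]]
scene -180 124 [[2.0, -37.0], [24.0, 17.0]]
scene -170 208 [[-18.0, -39.0], [24.0, 18.0]]
scene -160 1687 [[-28.0, -86.0], [32.0, 88.0]]
scene -150 387 [[-22.0, -83.0], [33.0, 89.0]]
scene -140 609 [[-18.0, -76.0], [34.0, 87.0]]
scene -130 451 [[-23.0, -74.0], [34.0, 81.0]]
scene -120 171 [[-30.0, -76.0], [33.0, 81.0]]
scene -110 5 [[0.0, -5.0], [8.0, 33.0]]
scene -100 17 [[9.0, -19.0], [12.0, 20.0]]
scene -90 35 [[2.0, -17.0], [12.0, 20.0]]
scene -80 57 [[-4.0, -16.0], [12.0, 19.0]]
scene -70 64 [[-9.0, -16.0], [12.0, 17.0]]
scene -60 78 [[-9.0, -16.0], [12.0, 16.0]]
scene -50 160 [[-10.0, -14.0], [24.0, 16.0]]
scene -40 666 [[-59.0, -103.0], [26.0, 108.0]]
top -200 10 [[-32.0, -30.0], [-22.0, -13.0]]
top -170 4 [[-21.0, -17.0], [-20.0, -14.0]]
top -160 1212 [[-31.0, -86.0], [31.0, 85.0]]
top -150 80 [[-32.0, -84.0], [17.0, 82.0]]
top -140 244 [[-32.0, -60.0], [-20.0, 78.0]]
top -130 139 [[-33.0, -76.0], [-10.0, 76.0]]
top -120 13 [[-32.0, -75.0], [-27.0, 80.0]]
top -100 3 [[-10.0, 8.0], [-9.0, 11.0]]
top -80 1 [[-6.0, 8.0], [-6.0, 8.0]]
top -70 1 [[0.0, 7.0], [0.0, 7.0]]
top -60 55 [[-29.0, -4.0], [-10.0, 13.0]]
top -50 27 [[-60.0, -5.0], [3.0, 85.0]]
top -40 943 [[-60.0, -104.0], [-28.0, 101.0]]
```

The body starts about 81 mm behind the real tips, as specified, so the clearance is fine. Continuing.

```bash
python3 -m handwheel '[[[0.0098,-0.001,0.0127],[0.1,1.4,0]],[[0.0206,-0.002,0.0245],[0.3,2.8,0]],[[0.0324,-0.0032,0.0352],[0.4,4.2,0]],[[0.045,-0.0044,0.0448],[0.5,5.6,0]],[[0.0612,-0.006,0.0546],[0.7,7.2,0]],[[0.0612,-0.006,0.0546],[0.7,7.2,0]]]'; python3 -m handwheel '[[[0.0142,-0.0014,0.0068],[0.1,1.4,0]],[[0.0289,-0.0028,0.0123],[0.3,2.8,0]],[[0.044,-0.0043,0.0164],[0.4,4.2,0]],[[0.044,-0.0043,0.0164],[0.4,4.2,0]]]'
python3 - <<'E'
from h import *
p,d,i=shot("scene"); cv2.imwrite('pics/s4.png',cv2.resize(p[50:400,130:480,::-1],(600,600),interpolation=cv2.INTER_CUBIC))
E
```

```text
time: 15.35
position: [0.5887, -0.0782, 0.2234]
tool_rot: [179.2, 13.9, -8.6]
ft_force: [-0.7, 3.2, -1.0]
opening: 0.147
gripper_force: 30.0
time: 15.85
position: [0.6327, -0.0826, 0.2398]
tool_rot: [178.9, 18.1, -8.7]
ft_force: [-2.9, 2.0, -2.7]
opening: 0.144
gripper_force: 29.9
```

View pics/s4.png

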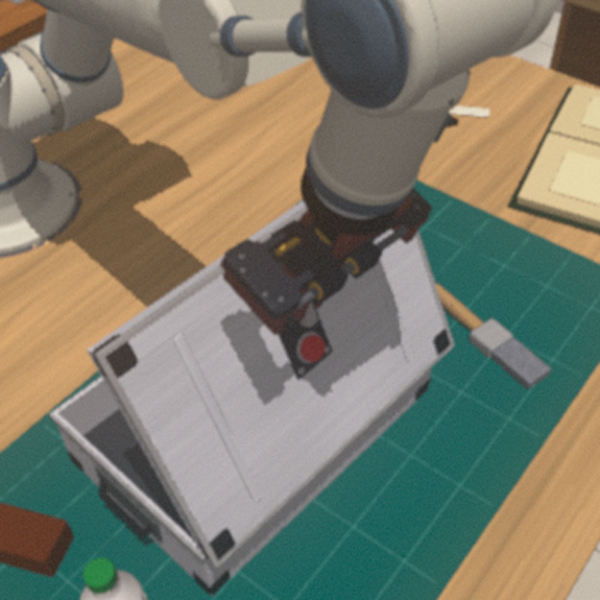

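The lid stands at about 65°. Now the last few degrees up to the stop.

```bash
python3 -m handwheel '[[[0.008,-0.0008,0.0015],[0.1,0.7,0]],[[0.0154,-0.0015,0.0027],[0.1,1.4,0]],[[0.019,-0.0019,0.003],[0.2,1.7,0]],[[0.019,-0.0019,0.003],[0.2,1.7,0]]]'|grep -E "pos|ft"; for k in 1 2 3; do python3 -m handwheel '[[[0.003,-0.0003,0],[0,0.3,0]],[[0.003,-0.0003,0],[0,0.3,0]]]'|grep -E "pos|ft"; done
```

```text
position: [0.6508, -0.0844, 0.2433]
ft_force: [-3.4, 2.5, -1.7]
position: [0.6538, -0.0847, 0.2435]
ft_force: [-4.5, 2.5, -0.8]
position: [0.6569, -0.0851, 0.2437]
ft_force: [-3.8, 3.3, 0.5]
position: [0.6592, -0.0853, 0.2438]
ft_force: [-7.8, 3.4, -0.0]
```

```bash
for k in 1 2 ; do python3 -m handwheel '[[[0.003,-0.0003,0],[0,0,0]],[[0.003,-0.0003,0],[0,0,0]]]'|grep -E "pos|ft"; done
python3 - <<'E'
from h import *
p,d,i=shot("scene"); P=pts(d,i)
hx,hy=.6815,-.0875; u=np.array([.995,-.098]); w=np.array([.098,.995])
r=(P[...,:2]-[hx,hy]); a=r@u; b=r@w
m=(d>0)&(P[...,2]>.13)&(P[...,2]<.3)&(b<-.1)&(b>-.17)&(abs(a)<.2)
v=np.polyfit(P[...,2][m],a[m],1); print(m.sum(),'lid deg',90+np.degrees(np.arctan(v[0])))
E
```

```text
position: [0.6609, -0.0855, 0.244]
ft_force: [-14.4, 3.2, -1.3]
position: [0.6626, -0.0856, 0.244]
ft_force: [-21.3, 4.3, -3.3]
3906 lid deg 72.9934033707784
```

The stop is confirmed: force rises steadily and the lid plane measures about 72–73°. I ease the push, release, and back out along the tool axis.

```bash
python3 -m handwheel '[[[-0.004,0.0004,0],[0,0,0]],[[-0.004,0.0004,0],[0,0,0]]]'|grep -E "pos|ft"; python3 -m handwheel '[[[0,0,0],[0,0,0]],[[0,0,0],[0,0,0]],[[0,0,0],[0,0,0]],[[0,0,0],[0,0,0]],[[0,0,0],[0,0,0]]]' 0.05; python3 -m handwheel '[[[0.004,0,0.01],[0,0,0]],[[0.011,-0.001,0.03],[0,0,0]],[[0.018,-0.002,0.05],[0,0,0]],[[0.027,-0.003,0.075],[0,0,0]],[[0.03,-0.003,0.1],[0,0,0]],[[0.03,-0.003,0.13],[0,0,0]],[[0.03,-0.003,0.13],[0,0,0]]]'
python3 - <<'E'
from h import *
p,d,i=shot("scene"); P=pts(d,i); cv2.imwrite('pics/s5.png',p[...,::-1])
u=np.array([.995,-.098]); w=np.array([.098,.995])
r=(P[...,:2]-[.6815,-.0875]); a=r@u; b=r@w
m=(d>0)&(P[...,2]>.13)&(P[...,2]<.3)&(b<-.1)&(b>-.17)&(abs(a)<.2)
v=np.polyfit(P[...,2][m],a[m],1); print(m.sum(),'lid deg',90+np.degrees(np.arctan(v[0])))
E
```

```text
position: [0.6604, -0.0854, 0.2437]
ft_force: [-11.4, 3.0, -0.3]
time: 18.58
position: [0.6621, -0.0857, 0.2431]
tool_rot: [178.7, 20.7, -8.8]
ft_force: [0.0, -1.1, -0.5]
opening: 0.567
gripper_force: 0.0
time: 19.45
position: [0.6302, -0.0811, 0.329]
tool_rot: [178.7, 18.6, -8.8]
ft_force: [-0.1, -0.3, 0.8]
opening: 0.57
gripper_force: 0.0
4017 lid deg 71.7773185063278
```

View pics/s5.png

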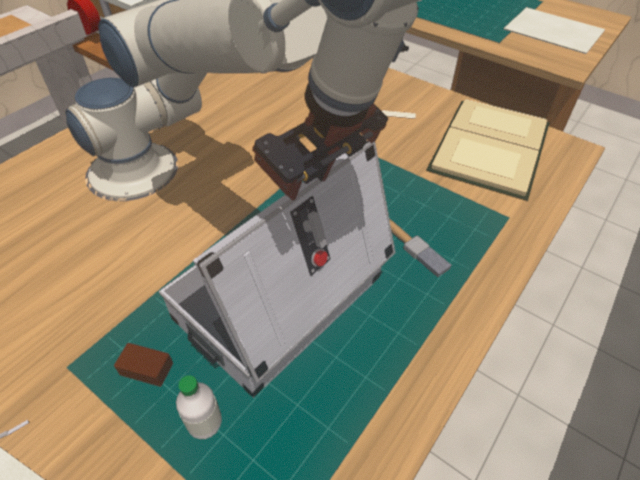

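The lid stands at its stop (about 72°), the handle is out, and the bottle, weight and brush are where they were. The arm ran to its reach limit but touches nothing (force ≈0). I move it up and back, then check the bystanders.

```bash
python3 -m handwheel '[[[-0.07,0.006,0.0],[0,-3,0]],[[-0.09,0.008,0.02],[0,-8,0]],[[-0.13,0.01,0.04],[0,-14,0]],[[-0.18,0.015,0.05],[0,-19,0]],[[-0.23,0.02,0.06],[0,-19,0]],[[-0.26,0.02,0.06],[0,-19,0]],[[-0.26,0.02,0.06],[0,-19,0]]]'
python3 - <<'E'
from h import *
z=np.load('top0.npz'); p,d,i=shot("top"); cv2.imwrite('pics/t5.png',p[...,::-1])
p0,d0=z['p'],z['d']
for n,(v0,v1,u0,u1) in dict(jar=(240,275,220,252),brush=(165,245,222,262),bottle=(222,260,442,486),weight=(282,328,440,480)).items():
    print(n,np.abs(p0[v0:v1,u0:u1].astype(int)-p[v0:v1,u0:u1]).mean())
p,d,i=shot("scene"); P=pts(d,i)
u=np.array([.995,-.098]); w=np.array([.098,.995])
r=(P[...,:2]-[.6815,-.0875]); a=r@u; b=r@w
m=(d>0)&(P[...,2]>.13)&(P[...,2]<.3)&(b<-.1)&(b>-.17)&(abs(a)<.2)
v=np.polyfit(P[...,2][m],a[m],1); print('lid deg',90+np.degrees(np.arctan(v[0])))
E
```

```text
time: 20.38
position: [0.3696, -0.0611, 0.3882]
tool_rot: [-178.4, -0.2, -8.3]
ft_force: [-0.0, 0.5, -0.2]
opening: 0.57
gripper_force: 0.0
jar 9.673511904761904
brush 11.241666666666667
bottle 20.9481658692185
weight 7.524275362318841
lid deg 71.80709592516816
```

View pics/t5.png

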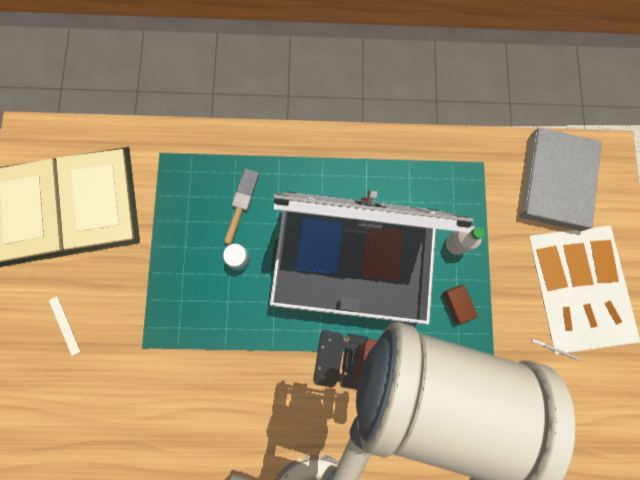

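The lid is open, the arm is clear, and the jar (235,258), brush, bottle (465,240) and weight (460,305) are all where they started. The bottle's pixel difference is only the raised lid overlapping it in the image.

```bash
python3 -c "from workcell import manip;print(manip.finish_job())"
```

```text
the job is handed in; nothing more can be done
None
```

The case is open and handed in: button pressed by feel (about 6 N peak reading) until the handle sprang out, handle turned clockwise to its stop, lid left standing at its stop (about 72°), and the bystanders unmoved in the final picture.

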